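# Set the tile-gluing jig's gap with a feeler blade

## Robot

A 6-joint arm with a two-finger parallel gripper is mounted at the origin on the work surface. World frame = base frame: x ahead of the robot, y to its left, z up, the work surface at z = 0. Lengths are in mm, angles in rad, forces in N, time in s.
With the tool pointing down it reaches from about 350 to 775 mm from the base axis. Payload 7.3 kg.
Tool frame: the origin (TCP) lies on the centre line of the jaws, within the pads' length; the fingertips stand 25 mm ahead of it and the grasp point (between the pads) lies 6 mm ahead of it; z points along the fingers, y is the line along which they close (so a half turn about z gives the same grasp; the last joint's range is limited). The gripper opens to 92 mm and grips with 3 to 60 N. Pads are 19 mm wide; open, the fingers measure 130 mm over their backs; the gripper's body (75 mm by 190 mm) begins 47 mm behind the grasp point.
Start: joints at [-0.146, 0.342, 1.524, -0, 1.275, -0.146], TCP at [525.017, 0.02, 251.741] pointing down, gripper open.
Joint ranges: [-2.53, 2.53], [-0.77, 2.02], [0.04, 2.7], [-1, 4.14], [0.28, 2.66], [-3.11, 3.11]. Speed limits (rad/s): [2.57, 2.57, 3.14, 3.14, 3.14, 3.14].

## Interface

Orientations are given as a unit quaternion [w, x, y, z].
In Python, from rig import ctrl, vision gives the robot as it stands.
- The arm moves only by the tool move_arm, never from a script. Its argument "increments" is a list that holds one entry, the list of rows, each a list of 7 numbers: the shift along the tool's x, y, z in mm, then the turn, a rotation vector about the tool's x, y, z in units of 6 degrees (1.0 is 6 degrees), then the opening, from 0 (shut) to 1 (fully open). In form: [[[x, y, z, ax, ay, az, fingers], ...]]. A call has 1 to 20 rows; each row shifts and turns the commanded pose from where the row before left it, along the tool's axes as they then stand; what a row does not reach is not made up. A row lasts 1/10 s, in which the tool goes at most 50 mm and 8.59 degrees, less where a joint would pass 70% of its speed; a pose out of reach is approached as far as the arm can. A call is refused whole if a number of a shift passes 50 or a number of a turn 1, either way. A call with a gripper value outside its range is refused whole. The fingers move at their own pace and stop on an object; "squeeze" is the grip in N (left out, the last holds). Time passes only in rows, so rows that do not move let the fingers close. It gives the time, the measured TCP pose, the force, the opening and the grip force at its end, in the units of the state.
- ctrl.get_state(): the state, without advancing time (a new reading comes with each control period).
- vision.capture(name): name is "scene" or "side" or "wrist"; returns a dict with "frame" (480x640x3 uint8, blue, green, red), "K" (3x3 intrinsics, pixels), "pose" (4x4, takes a point from camera to world coordinates); the wrist camera has in their place "mount" (4x4, takes a point from camera to tool coordinates, whose origin is the TCP and whose axes are the flange's). Camera axes: x right, y down, z forward; pixel columns grow to the right and rows downward; lengths in mm; the calibration is good to about 2 mm. A picture is of the moment at which its call begins: read the wrist's pose just before it. There is no depth.
- ctrl.finish_job(): hands the job in; it is judged then, once.
The state is a dict: "time": time; "joint_positions": joint angles; "qvel": joint speeds; "joint_torque": joint torques, N m; "eef_pos": TCP position; "tcp_rot": TCP orientation; "ft_force": force on the tool from outside, world axes, zero at the start; "moment": the same for the moment, N m; "grip_width": finger opening in mm; "gripper_force": force on a finger pad.
Only numpy, scipy, OpenCV 4.12 (cv2) and the standard library are available. Lean on these libraries where they do the work, as an engineer would, in place of code of your own. Each camera call takes 0.05 s, during which the arm holds its last target. There are 200 camera calls.

## Task

Set the tile-gluing jig's gap with the feeler blade: take the blade from its wooden stand, slide it fully down into the middle of the gap until its shoulder rests on the jaws, and then slide the fence up by its handle until it lightly nips the blade against the sprung jaw. Draw the blade about 2 cm along the gap towards the robot, until its near end is level with the jaws' near ends; it should move with a light but definite drag of about 6 N (readjust the fence if not, and never crush the blade). Leave it standing there, fully down and nipped, and do not disturb the other things.

Things in the scene. Friction and masses are not known exactly. Their poses are not given: they have to be found in the camera images.
- jig: Fixed plywood jig board 240 x 230 x 15 mm (x -120..120, y -100..130). Origin: its underside, under the middle of the jaws' length. x runs along the gap, away from the robot (yaw within 0.25); y goes across the gap from the sprung jaw to the fence. Fence face and sprung pad both reach x -50..50 mm; tops level, 52 mm above the table. Blade fully down: lower edge 18 mm above the table.
- gap_mid (a point): Point fixed on the jig at its x = y = 0, at the jaws' top. The sprung jaw is not measured: its aluminium pad (100 x 10 x 36 mm, springs and a fixed wooden block behind) has its face at jig y = 0 give or take 6.5 mm and yields towards -y at 2 N per mm, up to 10 mm, no preload. The gap is open at the top and both ends.
- jaws_near_end (a point): Point fixed on the jig at the near ends of the jaws (jig x = -50 mm, y = 0), at the jaws' top. At the end, the blade's near end is level with it: blade origin 20 mm nearer the robot along the gap than gap_mid.
- fence: Sliding wooden fence, axes as the jig's. Origin: lower edge of its gap face, mid-length, 15 mm above the table; face at its y = 0; upright 16 mm thick, 37 mm high; foot 15 mm high back to y = 100 mm. Slides along jig y only; -y closes, can be pulled back. Starts with its face at jig y 14.5 to 16.5 mm (gap 8 to 23 mm). Dry friction 11 N (pushing takes 11 N plus the nip); stays where left.
- fence_handle (a point): Grasp point on the fence's upright handle, a dark wooden block 40 mm (x) by 14 mm (y), rising from the foot to 82 mm above the fence's origin. The point is 75 mm behind (+y of) the gap face, 66 mm above the fence's origin (81 mm above the table), 16 mm below the handle's top. Grip across y, from above.
- blade: Loose feeler, about 120 g: upright steel blade 60 (x) x 4 (y) x 34 mm high; above it a dark cross shoulder 60 x 40 x 8 mm (34 to 42 mm up) that rests on the tops of the jaws or stand; on top a black grip block 40 x 14 x 40 mm (42 to 82 mm up). Origin: middle of the blade's lower edge, z up. Starts upright in the stand, origin 10 mm above the table. The two ends are alike.
- blade_grip (a point): Grasp point on the blade's grip block, on its mid plane, 66 mm above the lower edge, 16 mm below the top; grip across the blade's y, from above. Friction of blade on jaws about 0.6 (0.48 to 0.72) on each side: a nip of 5 N drags with about 6 N. The fit is right at a nip (fence on blade) of 2.5 to 8.5 N, a steady drag of 4 to 8 N; more than 25 N crushes it.
- stand: Fixed dark wooden stand for the blade, 90 x 50 x 44 mm, with a slot 10 mm wide along its x, 38 mm deep. Origin: centre of the underside.
- tile_a: Bystander: loose wooden tile, 100 x 100 x 12 mm, lying flat. Leave alone. Origin: centre of the underside.
- tile_b: Bystander: as tile_a, of plywood.
- offcut: Bystander: loose light wood offcut, 35 x 50 x 18 mm, lying on the far end of the jig's board. Leave alone. Origin: centre of the underside.
- glue: Bystander: white glue bottle, 52 mm across, 130 mm high, standing. Leave alone. Origin: centre of the underside.
- pen: Bystander: marker pen, 125 mm long, lying. Leave alone. Origin: on the table under its middle.
- tape: Bystander: roll of paper tape, 90 mm across, 22 mm high, lying. Leave alone. Origin: centre of the underside.
- cup: Bystander: blue ceramic cup, 76 mm across, 95 mm high. Leave alone. Origin: centre of the underside.
Not all that is in view belongs to the job. What is shaped like the blade but purple or turquoise is not meant.

How it is judged (in metres and radians):
On the way, in this order (a step that is already met when the one before it is completed fails the run):
1. the blade stands fully down in the middle of the gap, shoulder on the jaws, with the fence not yet nipping it (x of blade in the frame of jig between -0.011 and 0.011 m and y of blade in the frame of jig between -0.01 and 0.018 m and height (world z) of blade below 0.0205 m and angle between blade's own z axis and vertical below 0.12 rad and angle between the x axis of blade and the x axis of jig, either way round below 0.15 rad and contact force between blade and fence below 2.3 N), for 0.2 s.
2. the fence has been slid up and nips the blade against the sprung pad (2.5 to 8.5 N), the blade still in the middle (contact force between blade and fence between 2.5 and 8.5 N and x of blade in the frame of jig between -0.013 and 0.013 m and height (world z) of blade below 0.0205 m and contact force between the fingers and blade below 0.2 N), for 0.3 s.
3. the nipped blade has been drawn back along the gap until its near end is level with the jaws' near ends (within 6 mm) (x of blade in the frame of jig between -0.026 and -0.014 m and contact force between blade and fence above 2.5 N), for 0.2 s.
At the end, for the whole second after the job is handed in: The blade stands free and still in the gap, upright (0.08 rad), fully down (lower edge within 2.5 mm of seated), in line with the gap (0.1 rad), its near end level with the jaws' near ends within 6 mm, nipped by the fence with 2.5 to 8.5 N (all of step 3 and height (world z) of blade below 0.0205 m and angle between blade's own z axis and vertical below 0.08 rad and angle between the x axis of blade and the x axis of jig, either way round below 0.1 rad and contact force between blade and fence below 8.5 N and linear speed of blade below 0.01 m/s); the robot touches nothing.
It fails at once if the fence and the blade press on each other with more than 25 N (contact force between blade and fence above 25 N).
It fails at once if the blade is dropped or tipped over (angle between blade's own z axis and vertical above 0.6 rad).
It fails at once if a bystander is moved more than 20 mm (distance of any of tile_a, tile_b, offcut, glue, pen, tape, cup from where it was at the start of the episode above 0.02 m).
It also fails if it takes over 69 s, if anything falls off the work surface, if the arm or the gripper's body presses on something with over 40 N, if the wrist force passes 120 N, or if a joint passes its speed limit or range.

## Working session

There is one attempt and no reset: what is moved stays moved. The work goes in short steps, Python scripts to look and compute and a tool call to move; the robot and the scene stay as the last step left them, time stands still between calls to the robot, and variables do not carry over. Pictures are saved under pics/ and viewed, at most 10 in all, crops included, and the job is handed in when it is done.

Besides the shell and the picture viewer there is one more tool, called after "Call:" as name([rows], argument=value, ...), one row to a line, values as JSON. move_arm: Moves the arm, as the interface text tells. Its arguments: {"type":"object","properties":{"increments":{"type":"array"},"squeeze":{"type":"number"}},"required":["increments"]}

```bash
mkdir -p pics; ls
python3 - <<'E'
from rig import ctrl, vision
import cv2
s=ctrl.get_state(); print(s)
for n in ("scene","side"):
    c=vision.capture(n); cv2.imwrite(f"pics/{n}0.png",c["frame"]); print(n,c["K"],c["pose"])
c=vision.capture("wrist"); print(c["K"],c["mount"])
E
```

```text
pics
{'time': 0.0, 'joint_positions': array([-1.45999408e-01,  3.42748115e-01,  1.52499440e+00,  2.63727323e-06,
        1.27542863e+00, -1.46000642e-01]), 'qvel': array([ 1.02016832e-05, -9.45914282e-04,  1.61780262e-03, -6.20860554e-04,
       -2.64961969e-04,  3.59819973e-04]), 'joint_torque': array([ 7.61924657e-04, -4.31245601e+01, -2.44219762e+01,  7.17750052e-02,
        5.59406646e-02, -1.04314388e-04]), 'eef_pos': array([5.24632825e+02, 7.73082271e-02, 2.51039660e+02]), 'tcp_rot': array([-6.34086108e-04,  7.07106397e-01,  7.07106725e-01, -4.69940258e-04]), 'ft_force': array([ 0.43915403, -0.45935344, -0.18961257]), 'moment': array([-0.00202053,  0.00966641, -0.02254758]), 'gripper_force': 0.0, 'grip_width': 91.8779808791999}
scene [[520.7276498    0.         323.60809432]
 [  0.         520.7276498  241.90738625]
 [  0.           0.           1.        ]] [[-1.12752824e-02  7.47458048e-01 -6.64213320e-01  1.38214500e+03]
 [ 9.99766316e-01 -3.82541666e-03 -2.12762761e-02  5.67923301e+01]
 [-1.84440165e-02 -6.64298000e-01 -7.47240247e-01  9.92547261e+02]
 [ 0.00000000e+00  0.00000000e+00  0.00000000e+00  1.00000000e+00]]
side [[599.17751224   0.         320.64237645]
 [  0.         599.17751224 241.25288326]
 [  0.           0.           1.        ]] [[ 9.76210638e-01 -1.02872401e-01  1.90866600e-01  2.58129491e+02]
 [-2.16504284e-01 -5.10290989e-01  8.32303431e-01 -1.23137621e+03]
 [ 1.17764540e-02 -8.53826900e-01 -5.20423808e-01  8.58904826e+02]
 [ 0.00000000e+00  0.00000000e+00  0.00000000e+00  1.00000000e+00]]
[[356.46548878   0.         321.77046495]
 [  0.         356.46548878 236.47806193]
 [  0.           0.           1.        ]] [[ 9.01815275e-05 -9.65941700e-01 -2.58759780e-01  6.78844114e+01]
 [ 9.99999482e-01 -1.75298118e-04  1.00289637e-03 -6.77426778e-01]
 [-1.01409952e-03 -2.58759736e-01  9.65941184e-01 -1.32072351e+02]
 [ 0.00000000e+00  0.00000000e+00  0.00000000e+00  1.00000000e+00]]
```

View pics/scene0.png

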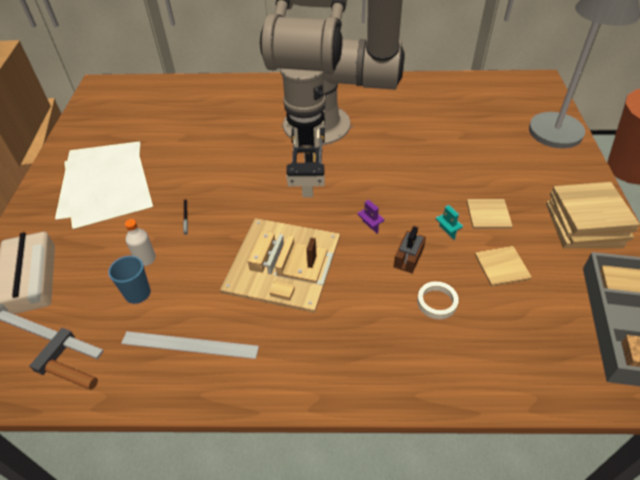

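View pics/side0.png

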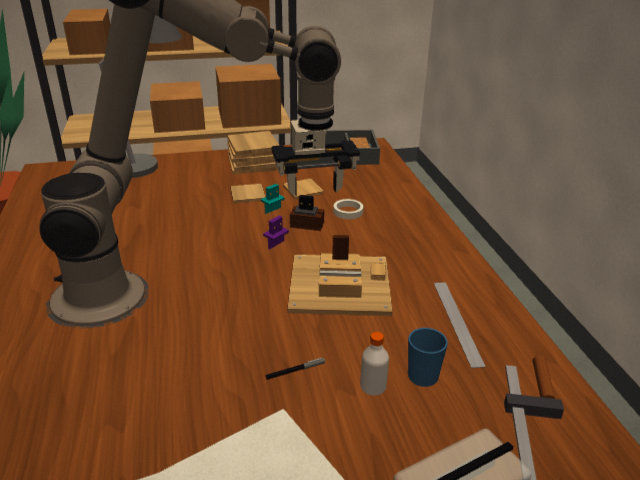

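Candidates: black-gripped blade in the dark stand at scene (411,245); purple look-alike (371,215); turquoise look-alike (449,220); also the dark fence handle (311,250). The one in the stand fits the description. I'll check it in one close crop and compute rough positions.

```bash
cat > h.py <<'E'
import numpy as np, cv2
from scipy.spatial.transform import Rotation as R
from rig import ctrl, vision
def ray(K,P,u,v,z):
    d=P[:3,:3]@np.linalg.solve(K,[u,v,1.]); o=P[:3,3]; return o+d*(z-o[2])/d[2]
def fixP(P): 
    return np.array(P,float)*1.0
def cam(n):
    s=ctrl.get_state(); c=vision.capture(n)
    if n=="wrist":
        T=np.eye(4); q=s["tcp_rot"]; T[:3,:3]=R.from_quat([q[1],q[2],q[3],q[0]]).as_matrix(); T[:3,3]=s["eef_pos"]
        P=T@np.array(c["mount"])
    else: P=np.array(c["pose"])
    return c["frame"],np.array(c["K"]),P
def proj(K,P,X):
    X=np.atleast_2d(X); c=(X-P[:3,3])@P[:3,:3]; p=c@K.T; return p[:,:2]/p[:,2:]
E
python3 - <<'E'
from h import *
f,K,P=cam("scene")
for n,u,v,z in [("grip top",413,230,92),("handle top",311,240,97),("board l",256,220,15),("board tr",340,232,15),("board br",314,307,15),("board bl",222,290,15)]:
    print(n,ray(K,P,u,v,z).round())
cv2.imwrite("pics/crop0.png",cv2.resize(f[195:320,215:455],None,fx=3.3,fy=3.3,interpolation=cv2.INTER_CUBIC))
E
```

```text
grip top [545. 241.  92.]
handle top [580.   2.  97.]
board l [ 436. -149.   15.]
board tr [480.  70.  15.]
board br [710.   9.  15.]
board bl [ 662. -206.   15.]
```

View pics/crop0.png

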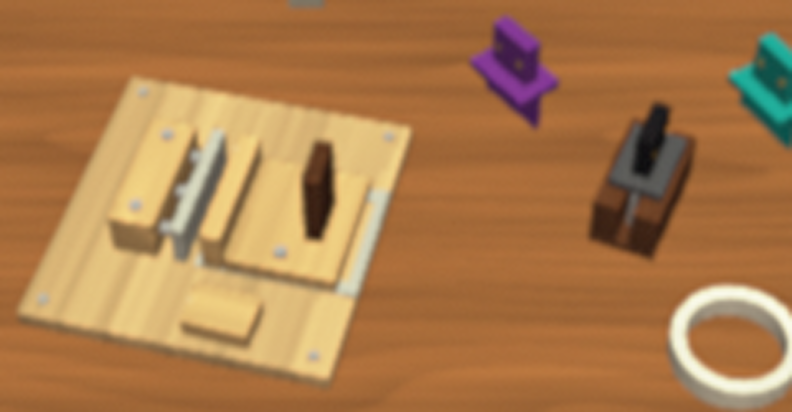

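The crop confirms it: the black grip and grey shoulder sit in the dark stand, about (655,140) in the crop. The fence handle is the dark brown block at (318,190), and the jig yaw is about -0.22. Going above the stand.

Call:
move_arm([
  [[40,3,0,0,0,0,1],[40,3,0,0,0,0,1],[40,3,0,0,0,0,1],[40,3,0,0,0,0,1],[40,4,0,0,0,0,1],[40,4,0,0,0,0,1],[0,0,0,0,0,1,1],[0,0,0,0,0,1,1],[0,0,0,0,0,1,1],[0,0,0,0,0,1,1],[0,0,0,0,0,1,1],[0,0,0,0,0,1,1],[0,0,0,0,0,1,1],[0,0,0,0,0,1,1],[0,0,0,0,0,1,1],[0,0,0,0,0,1,1],[0,0,0,0,0,1,1],[0,0,0,0,0,1,1],[0,0,0,0,0,1,1],[0,0,0,0,0,1,1]],
])

```text
time: 2.2
eef_pos: [544.9, 240.0, 251.4]
tcp_rot: [0.0, 0.999, 0.05, -0.0]
ft_force: [-0.5, 0.4, -0.0]
grip_width: 91.5
gripper_force: 0.0
```

Run:
```python
from h import *
f,K,P=cam("wrist"); np.savez("w1.npz",f=f,K=K,P=P); cv2.imwrite("pics/w1.png",f)
s=ctrl.get_state(); print(s["eef_pos"],s["tcp_rot"],s["joint_positions"]); print(P.round(2))
```

```text
[544.91010574 239.95676274 251.45749326] [ 9.20526617e-05  9.98865596e-01  4.76177832e-02 -2.41981321e-04] [ 2.86169777e-01  4.73002450e-01  1.31991475e+00 -6.61604737e-05
  1.34918921e+00  1.76170907e+00]
[[ 1.0000e-01 -9.6000e-01 -2.6000e-01  6.1298e+02]
 [-9.9000e-01 -1.0000e-01 -3.0000e-02  2.4578e+02]
 [ 0.0000e+00  2.6000e-01 -9.7000e-01  3.8345e+02]
 [ 0.0000e+00  0.0000e+00  0.0000e+00  1.0000e+00]]
```

View pics/w1.png

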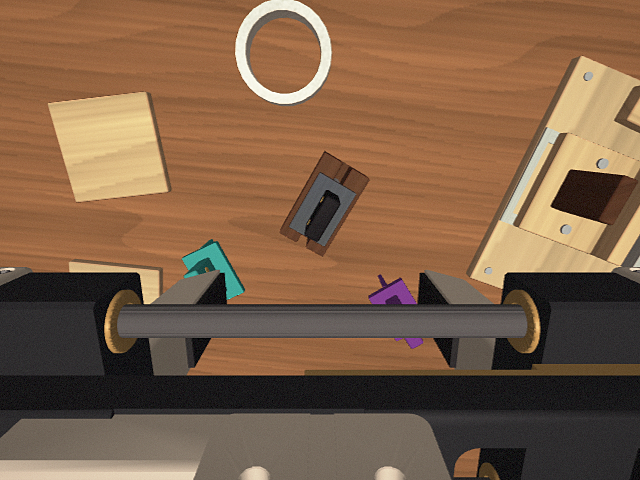

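The wrist view shows the stand top with corners near (325,152), (369,178), (323,255), (281,232), the grip at about (322,212), and the jig at right with its handle at (595,195).

Run:
```python
from h import *
d=np.load("w1.npz"); f,K,P=d["f"],d["K"],d["P"]
q=np.array([ray(K,P,u,v,44) for u,v in [(325,152),(369,178),(323,255),(281,232)]])[:,:2]
print(q.round(),q.mean(0),np.linalg.norm(np.diff(q,axis=0,append=q[:1]),axis=1))
e=(q[0]+q[1]-q[2]-q[3]); print("yaw",np.arctan2(e[1],e[0]))
hsv=cv2.cvtColor(f,cv2.COLOR_BGR2HSV)
crop=f[140:270,260:390]; cv2.imwrite("pics/c1.png",cv2.resize(crop,None,fx=4.5,fy=4.5,interpolation=cv2.INTER_CUBIC))
```

```text
[[604. 241.]
 [585. 198.]
 [504. 233.]
 [524. 276.]] [554.15843281 237.06051336] [47.98644411 87.74685977 47.59262264 87.73548151]
yaw -0.41433910648358346
```

View pics/c1.png

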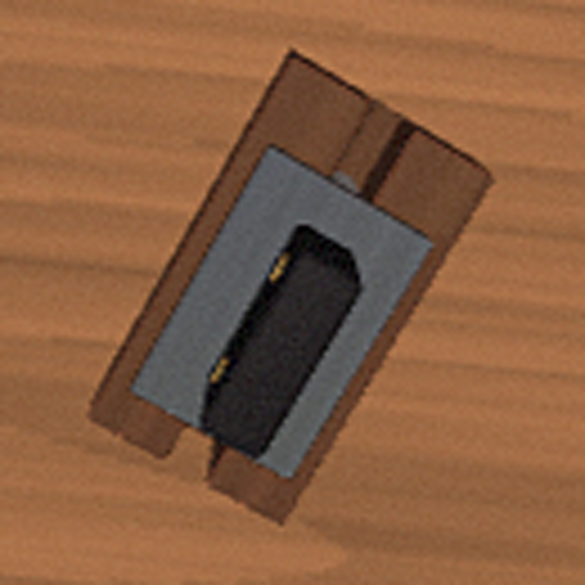

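Run:
```python
from h import *
d=np.load("w1.npz"); f,K,P=d["f"],d["K"],d["P"]
for z,cs in [(52,[(270,147),(433,242),(293,478),(133,392)]),(92,[(302,250),(360,288),(263,460),(210,425)])]:
    q=np.array([ray(K,P,260+x/4.5,140+y/4.5,z) for x,y in cs])[:,:2]; e=(q[0]+q[1]-q[2]-q[3])
    print(q.mean(0),np.linalg.norm(np.diff(q,axis=0,append=q[:1]),axis=1),np.arctan2(e[1],e[0]))
s=ctrl.get_state(); q=s["tcp_rot"]; M=R.from_quat([q[1],q[2],q[3],q[0]]).as_matrix(); print(M.round(3))
```

```text
[550.59705149 238.17941182] [38.95902961 58.58576499 38.98367994 59.06429402] -0.4154635530279151
[550.73112899 238.03698082] [12.76909331 37.36371701 12.055156   37.16908193] -0.388818386494572
[[ 0.995  0.095 -0.   ]
 [ 0.095 -0.995 -0.   ]
 [-0.     0.    -1.   ]]
```

Blade at (551,238), yaw about -0.41, and the sizes match (39x59 and 12.5x37). The look-alikes are near the finger line, so I'll go down with the gripper part-open.

Call:
move_arm([
  [[0,0,0,0,0,0.97,0.45],[0,0,0,0,0,0.97,0.45],[0,0,0,0,0,0.97,0.45],[0,0,0,0,0,0.97,0.45],[0,0,0,0,0,0.97,0.45],[6.3,-0.6,20,0,0,0,0.45],[0,0,20,0,0,0,0.45],[0,0,20,0,0,0,0.45],[0,0,20,0,0,0,0.45],[0,0,20,0,0,0,0.45],[0,0,20,0,0,0,0.45],[0,0,20,0,0,0,0.45],[0,0,20,0,0,0,0.45],[0,0,9,0,0,0,0.45],[0,0,0,0,0,0,0.45],[0,0,0,0,0,0,0.0],[0,0,0,0,0,0,0.0],[0,0,0,0,0,0,0.0],[0,0,0,0,0,0,0.0],[0,0,0,0,0,0,0.0]],
], squeeze=25)

```text
time: 4.25
eef_pos: [551.4, 238.2, 83.5]
tcp_rot: [-0.0, 0.98, -0.2, 0.001]
ft_force: [-0.3, 0.5, 2.5]
grip_width: 14.1
gripper_force: 25.0
```

Gripped (14.1 mm wide). Lifting and moving to the near side of the jig to look.

Call:
move_arm([
  [[0,0,-15,0,0,0,0],[0,0,-20,0,0,0,0],[0,0,-20,0,0,0,0],[0,0,-25,0,0,0,0],[0,0,-25,0,0,0,0],[0,0,-15,0,0,0,0],[6.5,30.3,0,0,0,0,0],[6.5,30.3,0,0,0,0,0],[6.5,30.3,0,0,0,0,0],[6.5,30.3,0,0,0,0,0],[6.5,30.3,0,0,0,0,0],[6.5,30.3,0,0,0,0,0],[6.5,30.3,0,0,0,0,0],[6.5,30.3,0,0,0,0,0],[6.5,30.3,0,0,0,0,0],[6.5,30.3,0,0,0,0,0],[0,0,0,0,0,-0.9,0],[0,0,0,0,0,-0.9,0],[0,0,0,0,0,0,0],[0,0,0,0,0,0,0]],
])

```text
time: 6.25
eef_pos: [491.9, -66.0, 202.7]
tcp_rot: [-0.0, 0.994, -0.108, -0.0]
ft_force: [-0.1, -0.7, -1.1]
grip_width: 14.3
gripper_force: 25.0
```

Run:
```python
from h import *
f,K,P=cam("wrist"); np.savez("w2.npz",f=f,K=K,P=P); cv2.imwrite("pics/w2.png",cv2.resize(f,(800,600)))
s=ctrl.get_state(); print(s["eef_pos"],s["tcp_rot"],s["joint_positions"],s["grip_width"],s["ft_force"])
```

```text
[491.89554961 -65.92847422 202.71244364] [-4.65743147e-06  9.94141494e-01 -1.08086491e-01 -3.51887039e-05] [-2.87788944e-01  3.37107285e-01  1.67696064e+00 -3.76270577e-06
  1.12759563e+00  1.49960512e+00] 14.06824502266353 [ 0.81853658  1.00356891 -0.70731826]
```

View pics/w2.png

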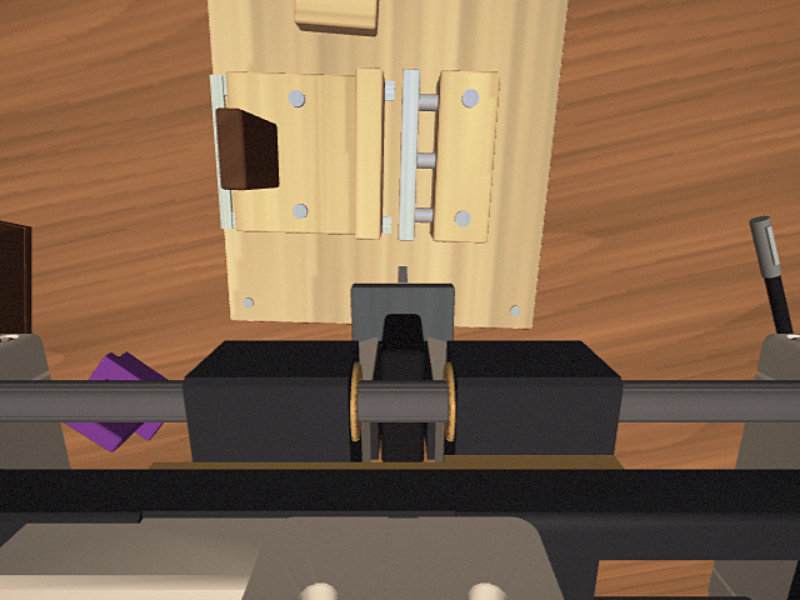

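The wrist view shows the fence's top at (357–382, 68–238), the pad's top at (403–419, 69) to (399–413, 240), the handle's top at about (233,148), and the held blade hanging in line at (403,270). These are pixels at 1.25x scale.

Run:
```python
from h import *
d=np.load("w2.npz"); f,K,P=d["f"],d["K"],d["P"]
g=lambda x,y,z:ray(K,P,x/1.25,y/1.25,z)[:2]
D={"fface far":(382,68,52),"fface near":(379.5,239,52),"fback far":(357,68,52),"pad far":(403,69,52),"pad near":(399,239,52),"padback far":(419,69,52),"board nl":(231,320,15),"board nr":(532,328,15),"hl":(217,108,97),"hl2":(222,188,97)}
Q={k:g(*v) for k,v in D.items()}
for k in Q: print(k,Q[k].round(1))
a=Q["fface far"]-Q["fface near"]; b=Q["pad far"]-Q["pad near"]
for w in (a,b): print(np.linalg.norm(w),np.arctan2(w[1],w[0]))
y=Q["board nl"]-Q["board nr"]; print("board",np.linalg.norm(y),np.arctan2(-y[0],y[1]))
q=[.994141,-.108086]; M=R.from_quat([.994141,-.108086,0,0]).as_matrix(); print("tool yaw",np.arctan2(M[1,0],M[0,0]))
np.set_printoptions(suppress=True)
m=lambda k:(Q[k+" far"]+Q[k+" near"])/2
gap=(m("fface")+m("pad"))/2; print("gap mid",gap,"width",np.linalg.norm(m("fface")-m("pad")), "blade at tcp", [491.9,-65.9])
u8=cv2.resize(f,None,fx=1,fy=1)
yaw=np.arctan2(M[1,0],M[0,0]); t=M[:2,:2].T@(gap-np.array([491.9,-65.9])); print("tool shift",t)
# projection of expected held blade far end lower edge (x+30, z= 202.7-6-66)
ex=np.array([491.9,-65.9])+M[:2,0]*30; print(proj(K,P,[[*ex,130.7],[*ex,164.7]])*1.25)
```

```text
fface far [620.8 -84.1]
fface near [524.8 -60.2]
fback far [623.9 -70. ]
pad far [617.7 -95.9]
pad near [522.1 -72.2]
padback far [ 615.7 -104.9]
board nl [485.   65.8]
board nr [ 429.8 -154.7]
hl [6.109e+02 3.000e-01]
hl2 [573.5  10.1]
98.99745323676306 -0.24458931194916267
98.46928026294196 -0.24228542606152906
board 227.30262707645977 -0.24531300052236432
tool yaw -0.21659525456441037
gap mid [571.35275857 -78.09837586] width 12.266750852914035 blade at tcp [491.9, -65.9]
tool shift [80.21782987 -5.16149082]
[[398.66367894 263.43394559]
 [398.10045092 279.63249141]]
```

Call:
move_arm([
  [[0,0,0,0,0,0.27,0],[20,-2.2,0,0,0,0,0],[20,-2.2,0,0,0,0,0],[20,-2.2,0,0,0,0,0],[21,-2.2,0,0,0,0,0],[0,0,15,0,0,0,0],[0,0,15,0,0,0,0],[0,0,15,0,0,0,0],[0,0,12,0,0,0,0],[0,0,6,0,0,0,0],[0,0,0,0,0,0,0],[0,0,0,0,0,0,0]],
])

```text
time: 7.5
eef_pos: [573.0, -77.1, 140.3]
tcp_rot: [0.0, 0.993, -0.121, 0.0]
ft_force: [0.1, -0.5, -0.7]
grip_width: 13.9
gripper_force: 25.0
```

Run:
```python
from h import *
f,K,P=cam("wrist"); np.savez("w3.npz",f=f,K=K,P=P); cv2.imwrite("pics/w3.png",cv2.resize(f[90:330,180:460],None,fx=2.5,fy=2.5,interpolation=cv2.INTER_CUBIC)[:600])
s=ctrl.get_state(); print(s["eef_pos"],s["tcp_rot"],s["ft_force"])
```

```text
[573.14508721 -77.15698022 140.49008831] [ 1.12805829e-04  9.92616808e-01 -1.21290278e-01  7.26427872e-04] [ 0.05883606 -0.19348768 -0.60355054]
```

View pics/w3.png

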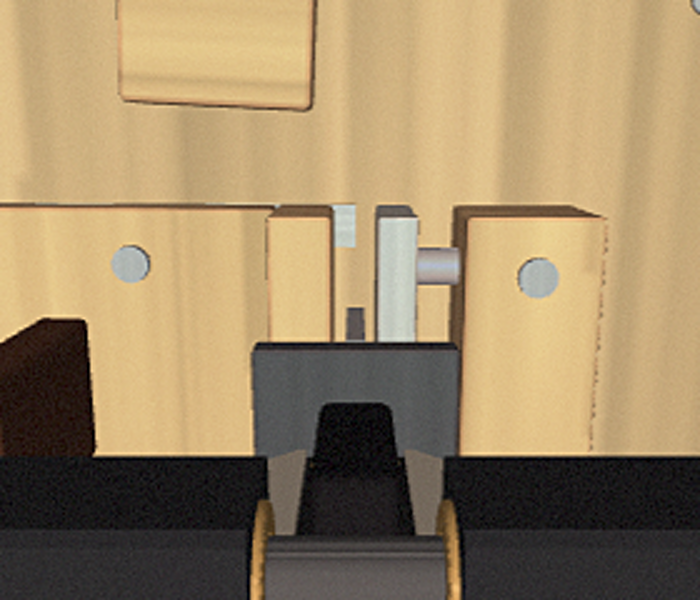

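The blade end at crop x 348–364 sits centred between the fence face (332) and the pad face (377). Checking the position along x with the far ends: jaws at row 177.2, blade end at row 213.2.

Run:
```python
from h import *
d=np.load("w3.npz"); f,K,P=d["f"],d["K"],d["P"]
ax=np.array([np.cos(.244),-np.sin(.244)])
g=lambda x,y,z:ray(K,P,180+x/2.5,90+y/2.5,z)[:2]
print("jaw far",g(354,218,52)@ax,"blade far",g(356,308,67)@ax,"tcp",np.array([573.1,-77.2])@ax)
print(np.linalg.norm(g(332,230,52)-g(377,230,52)))
```

```text
jaw far 622.6100030253269 blade far 603.1181590464388 tcp 574.7748762775572
11.06352723495369
```

Call:
move_arm([
  [[0,0,8,0,0,0,0],[0,0,8,0,0,0,0],[0,0,8,0,0,0,0],[0,0,8,0,0,0,0],[0,0,6,0,0,0,0],[0,0,4,0,0,0,0],[0,0,3,0,0,0,0],[0,0,2,0,0,0,0],[0,0,1,0,0,0,0],[0,0,0,0,0,0,0]],
])

```text
time: 8.55
eef_pos: [572.8, -77.1, 91.8]
tcp_rot: [0.0, 0.993, -0.121, 0.0]
ft_force: [-0.1, 0.6, -1.0]
grip_width: 13.8
gripper_force: 25.0
```

Call:
move_arm([
  [[0,0,1,0,0,0,0],[0,0,0.5,0,0,0,0],[0,0,0.5,0,0,0,0],[0,0,0,0,0,0,0]],
])

```text
time: 8.95
eef_pos: [572.9, -77.1, 91.4]
tcp_rot: [0.0, 0.993, -0.121, 0.001]
ft_force: [-3.7, 0.3, 9.1]
grip_width: 14.0
gripper_force: 25.0
```

Seated. Release, lift and go to the handle, 81 mm along jig +y.

Call:
move_arm([
  [[0,0,-0.6,0,0,0,0],[0,0,0,0,0,0,0.35],[0,0,0,0,0,0,0.35],[0,0,0,0,0,0,0.35],[0,0,0,0,0,0,0.35],[0,0,-15,0,0,0,0.35],[0,0,-20,0,0,0,0.35],[0,0,-20,0,0,0,0.35],[0,0,-15,0,0,0,0.45],[0,0,0,0,0,0,0.45],[0.5,-20,0,0,0,0,0.45],[0,-20,0,0,0,0,0.45],[0,-20,0,0,0,0,0.45],[0,-21,0,0,0,0,0.45],[0,0,0,0,0,0,0.45],[0,0,0,0,0,0,0.45]],
])

```text
time: 10.55
eef_pos: [592.2, 1.6, 159.3]
tcp_rot: [0.0, 0.993, -0.121, -0.001]
ft_force: [0.5, -0.2, 0.1]
grip_width: 41.3
gripper_force: 0.0
```

Run:
```python
from h import *
f,K,P=cam("wrist"); np.savez("w4.npz",f=f,K=K,P=P); cv2.imwrite("pics/w4.png",cv2.resize(f,(800,600)))
s=ctrl.get_state(); print(s["eef_pos"],s["tcp_rot"],s["ft_force"],s["grip_width"])
```

```text
[592.26285704   1.02658746 159.52415679] [ 1.77162921e-04  9.92639225e-01 -1.21107326e-01 -5.94045479e-04] [ 0.36822271 -0.33796072  0.0481634 ] 41.4405016951153
```

View pics/w4.png

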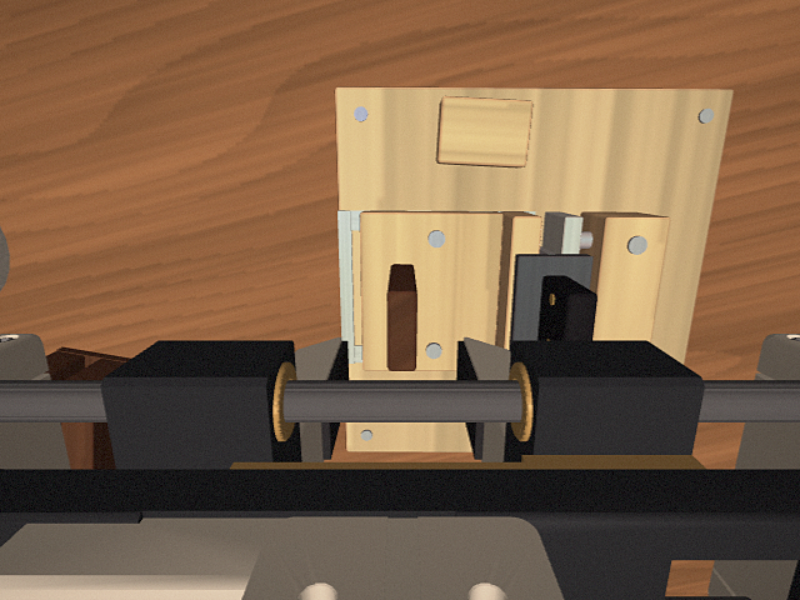

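The handle (402,330) is centred between the fingers, and the blade stands upright in the gap at (570,300). Going down and gripping.

Call:
move_arm([
  [[0,0,18,0,0,0,0.45],[0,0,18,0,0,0,0.45],[0,0,18,0,0,0,0.45],[0,0,12,0,0,0,0.45],[0,0,6,0,0,0,0.45],[0,0,0,0,0,0,0.45],[0,0,0,0,0,0,0],[0,0,0,0,0,0,0],[0,0,0,0,0,0,0],[0,0,0,0,0,0,0],[0,0,0,0,0,0,0]],
], squeeze=40)

```text
time: 11.7
eef_pos: [592.9, 1.6, 88.8]
tcp_rot: [-0.0, 0.993, -0.121, 0.0]
ft_force: [-1.4, -0.1, 2.6]
grip_width: 14.0
gripper_force: 40.0
```

Call:
move_arm([
  [[0,1,0,0,0,0,0],[0,1,0,0,0,0,0],[0,1,0,0,0,0,0],[0,1,0,0,0,0,0]],
])

```text
time: 12.1
eef_pos: [592.5, -0.2, 88.9]
tcp_rot: [-0.002, 0.993, -0.121, 0.001]
ft_force: [2.2, 11.1, 2.7]
grip_width: 13.7
gripper_force: 40.0
```

Call:
move_arm([
  [[0,0.5,0,0,0,0,0],[0,0.5,0,0,0,0,0]],
])

```text
time: 12.3
eef_pos: [592.3, -1.2, 88.9]
tcp_rot: [-0.002, 0.993, -0.121, 0.001]
ft_force: [1.9, 10.8, 2.9]
grip_width: 13.7
gripper_force: 40.0
```

Call:
move_arm([
  [[0,0.5,0,0,0,0,0],[0,0.5,0,0,0,0,0],[0,0.5,0,0,0,0,0],[0,0.5,0,0,0,0,0]],
])

```text
time: 12.7
eef_pos: [591.8, -3.1, 88.9]
tcp_rot: [-0.002, 0.993, -0.121, 0.001]
ft_force: [2.3, 10.9, 2.7]
grip_width: 13.7
gripper_force: 40.0
```

Call:
move_arm([
  [[0,0.5,0,0,0,0,0],[0,0.5,0,0,0,0,0],[0,0.5,0,0,0,0,0]],
])

```text
time: 13.0
eef_pos: [591.4, -4.5, 88.9]
tcp_rot: [-0.002, 0.993, -0.121, 0.001]
ft_force: [2.9, 11.1, 3.6]
grip_width: 13.9
gripper_force: 40.0
```

Call:
move_arm([
  [[0,0.5,0,0,0,0,0],[0,0.5,0,0,0,0,0]],
])

```text
time: 13.2
eef_pos: [591.2, -5.5, 88.9]
tcp_rot: [-0.002, 0.993, -0.121, 0.001]
ft_force: [2.3, 11.5, 2.4]
grip_width: 13.9
gripper_force: 40.0
```

Call:
move_arm([
  [[0,0.5,0,0,0,0,0]],
])

```text
time: 13.3
eef_pos: [591.1, -6.0, 88.9]
tcp_rot: [-0.002, 0.993, -0.121, 0.001]
ft_force: [4.0, 10.3, 2.4]
grip_width: 14.2
gripper_force: 40.0
```

Call:
move_arm([
  [[0,0.5,0,0,0,0,0]],
])

```text
time: 13.4
eef_pos: [590.9, -6.4, 88.9]
tcp_rot: [-0.002, 0.993, -0.121, 0.001]
ft_force: [2.7, 12.4, 1.4]
grip_width: 13.9
gripper_force: 40.0
```

Call:
move_arm([
  [[0,0.5,0,0,0,0,0]],
])

```text
time: 13.5
eef_pos: [590.8, -6.7, 88.9]
tcp_rot: [-0.002, 0.993, -0.121, 0.001]
ft_force: [3.0, 12.5, 1.6]
grip_width: 13.7
gripper_force: 40.0
```

Call:
move_arm([
  [[0,0.5,0,0,0,0,0]],
])

```text
time: 13.6
eef_pos: [590.8, -7.1, 88.9]
tcp_rot: [-0.002, 0.993, -0.121, 0.001]
ft_force: [3.9, 13.0, 1.8]
grip_width: 13.5
gripper_force: 40.0
```

Call:
move_arm([
  [[0,0.5,0,0,0,0,0]],
])

```text
time: 13.7
eef_pos: [590.7, -7.4, 88.9]
tcp_rot: [-0.002, 0.993, -0.121, 0.001]
ft_force: [4.4, 13.2, 2.8]
grip_width: 13.6
gripper_force: 40.0
```

Call:
move_arm([
  [[0,0.5,0,0,0,0,0],[0,0.5,0,0,0,0,0]],
])

```text
time: 13.9
eef_pos: [590.5, -8.1, 88.9]
tcp_rot: [-0.002, 0.993, -0.121, 0.001]
ft_force: [3.0, 14.8, 1.2]
grip_width: 13.9
gripper_force: 40.0
```

Call:
move_arm([
  [[0,0.5,0,0,0,0,0]],
])

```text
time: 14.0
eef_pos: [590.4, -8.4, 88.9]
tcp_rot: [-0.002, 0.993, -0.121, 0.001]
ft_force: [3.9, 15.5, 2.3]
grip_width: 14.1
gripper_force: 40.0
```

Call:
move_arm([
  [[0,0.3,0,0,0,0,0]],
])

```text
time: 14.1
eef_pos: [590.4, -8.6, 88.9]
tcp_rot: [-0.002, 0.993, -0.121, 0.001]
ft_force: [5.2, 16.6, 2.2]
grip_width: 13.9
gripper_force: 40.0
```

The nip is about 5 N by both force and travel. Unload, release and lift.

Call:
move_arm([
  [[0,-0.5,0,0,0,0,0],[0,-0.5,0,0,0,0,0],[0,-0.5,0,0,0,0,0],[0,-0.5,0,0,0,0,0],[0,0,0,0,0,0,0],[0,0,0,0,0,0,0]],
])

```text
time: 14.7
eef_pos: [590.4, -8.5, 88.9]
tcp_rot: [-0.001, 0.993, -0.121, 0.001]
ft_force: [1.3, 7.3, 3.4]
grip_width: 14.2
gripper_force: 40.0
```

Call:
move_arm([
  [[0,-0.5,0,0,0,0,0],[0,-0.5,0,0,0,0,0],[0,-0.5,0,0,0,0,0],[0,0,0,0,0,0,0],[0,0,0,0,0,0,0.35],[0,0,0,0,0,0,0.35],[0,0,0,0,0,0,0.35],[0,0,0,0,0,0,0.35],[0,0,-15,0,0,0,0.35],[0,0,-20,0,0,0,0.35],[0,0,-20,0,0,0,0.35],[0,0,-15,0,0,0,0.35],[0,0,0,0,0,0,0.35],[0,0,0,0,0,0,0.35]],
])

```text
time: 16.1
eef_pos: [590.0, -8.6, 157.9]
tcp_rot: [0.0, 0.993, -0.121, -0.0]
ft_force: [0.1, 0.9, -1.1]
grip_width: 31.6
gripper_force: 0.0
```

Call:
move_arm([
  [[0,20,0,0,0,0,0.35],[0,20,0,0,0,0,0.35],[0,20,0,0,0,0,0.35],[0,17.2,0,0,0,0,0.35],[0,0,0,0,0,0,0.35],[0,0,18,0,0,0,0.35],[0,0,18,0,0,0,0.35],[0,0,16,0,0,0,0.35],[0,0,10,0,0,0,0.35],[0,0,5,0,0,0,0.35],[0,0,0,0,0,0,0.35],[0,0,0,0,0,0,0.35]],
])

```text
time: 17.3
eef_pos: [572.1, -83.4, 91.9]
tcp_rot: [0.0, 0.993, -0.121, 0.001]
ft_force: [-0.2, 0.5, 1.1]
grip_width: 32.4
gripper_force: 0.0
```

Call:
move_arm([
  [[0,0,0,0,0,0,0],[0,0,0,0,0,0,0],[0,0,0,0,0,0,0],[0,0,0,0,0,0,0]],
], squeeze=20)

```text
time: 17.7
eef_pos: [571.9, -83.3, 91.8]
tcp_rot: [-0.0, 0.993, -0.121, 0.001]
ft_force: [-1.3, 2.2, 2.6]
grip_width: 13.9
gripper_force: 20.0
```

Call:
move_arm([
  [[-1,0,0,0,0,0,0],[-1,0,0,0,0,0,0],[-1,0,0,0,0,0,0],[-1,0,0,0,0,0,0],[-1,0,0,0,0,0,0],[-1,0,0,0,0,0,0]],
])

```text
time: 18.3
eef_pos: [567.3, -82.2, 92.0]
tcp_rot: [0.0, 0.993, -0.121, 0.002]
ft_force: [5.7, 2.3, 1.0]
grip_width: 14.2
gripper_force: 20.0
```

Call:
move_arm([
  [[-1,0,0,0,0,0,0],[-1,0,0,0,0,0,0],[-1,0,0,0,0,0,0]],
])

```text
time: 18.6
eef_pos: [564.4, -81.4, 92.0]
tcp_rot: [0.0, 0.993, -0.121, 0.002]
ft_force: [4.9, 1.4, 0.4]
grip_width: 14.2
gripper_force: 20.0
```

Call:
move_arm([
  [[-1,0,0,0,0,0,0],[-1,0,0,0,0,0,0],[-1,0,0,0,0,0,0]],
])

```text
time: 18.9
eef_pos: [561.5, -80.7, 91.9]
tcp_rot: [0.0, 0.993, -0.121, 0.002]
ft_force: [4.7, 2.3, 1.0]
grip_width: 13.8
gripper_force: 20.0
```

Call:
move_arm([
  [[-1,0,0,0,0,0,0],[-1,0,0,0,0,0,0],[-1,0,0,0,0,0,0]],
])

```text
time: 19.2
eef_pos: [558.6, -80.0, 92.0]
tcp_rot: [0.0, 0.993, -0.121, 0.002]
ft_force: [5.8, 1.0, 0.7]
grip_width: 14.2
gripper_force: 20.0
```

Drag is about 4.7 N, with a side push of about 1.9 N from the hand slightly relieving the fence. That fits a 5 N nip. Finishing the draw.

Call:
move_arm([
  [[-1,0,0,0,0,0,0],[-1,0,0,0,0,0,0],[-1,0,0,0,0,0,0],[-1,0,0,0,0,0,0],[-1,0,0,0,0,0,0],[-1,0,0,0,0,0,0],[-0.5,0,0,0,0,0,0]],
])

```text
time: 19.9
eef_pos: [552.3, -78.4, 92.0]
tcp_rot: [-0.0, 0.993, -0.121, 0.002]
ft_force: [4.6, 1.4, 1.4]
grip_width: 13.8
gripper_force: 20.0
```

Call:
move_arm([
  [[1,0,0,0,0,0,0],[0,0,0,0,0,0,0],[0,0,0,0,0,0,0]],
])

```text
time: 20.2
eef_pos: [552.3, -78.4, 91.8]
tcp_rot: [-0.0, 0.993, -0.121, 0.001]
ft_force: [3.6, 3.7, 4.7]
grip_width: 13.7
gripper_force: 20.0
```

Call:
move_arm([
  [[0,0,0,0,0,0,0.35],[0,0,0,0,0,0,0.35],[0,0,0,0,0,0,0.35],[0,0,0,0,0,0,0.35],[0,0,-15,0,0,0,0.35],[0,0,-25,0,0,0,0.35],[0,0,-30,0,0,0,0.35],[0,0,-30,0,0,0,0.35],[-20,0,-20,0,0,0,0.35],[-20,0,-20,0,0,0,0.35],[-20,0,0,0,0,0,0.35],[0,0,0,0,0,0,0.35],[0,0,0,0,0,0,0.35]],
])

```text
time: 21.5
eef_pos: [493.6, -64.3, 231.4]
tcp_rot: [0.0, 0.993, -0.121, 0.0]
ft_force: [-0.0, -0.0, 0.0]
grip_width: 32.0
gripper_force: 0.0
```

Run:
```python
from h import *
f,K,P=cam("wrist"); np.savez("w5.npz",f=f,K=K,P=P)
s=ctrl.get_state(); print(s["eef_pos"])
c=proj(K,P,[552,-78,60])[0]; x0,y0=int(c[0]-100),int(max(0,c[1]-75)); print(x0,y0)
cv2.imwrite("pics/w5.png",cv2.resize(f[y0:y0+150,x0:x0+200],None,fx=4,fy=4,interpolation=cv2.INTER_CUBIC))
```

```text
[493.91940025 -64.37626555 231.14886178]
218 77
```

View pics/w5.png

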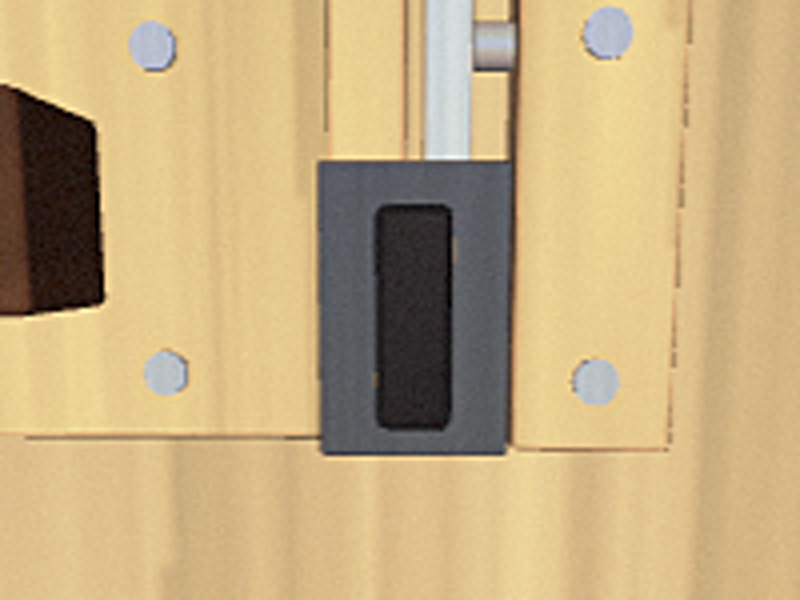

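The blade stands square and upright. Its near end (row 453) is level with the jaws' near ends (row 450), to within about 1 mm. Handing in.

```bash
python3 -c "
from rig import ctrl
print(ctrl.finish_job())"
```

```text
the job is handed in; nothing more can be done
None
```

The job is handed in: the blade stands free and fully down in the gap, nipped at an estimated 5 N. It drew with about 4.7 N of drag, and its near end is level with the jaws' near ends to within about 1 mm; the judge's verdict was not shown.

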